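# Set up the rapid-test bench: carrier on the heater, bottles and pots into their trays

### The arm

A 6-joint arm with a two-finger parallel gripper is mounted at the origin on the work surface. World frame = base frame: x ahead of the robot, y to its left, z up, the work surface at z = 0. Lengths are in m, angles in rad, forces in N, time in s.
With the tool pointing down it reaches from about 0.375 to 0.9 m from the base axis. Payload 3.1 kg.
Tool frame: the origin (TCP) lies at the very end of the fingers, on their centre line; the grasp point (between the pads) lies 19 mm behind it (manip.pinch_z is the distance from the TCP to the grasp point, in m); z points along the fingers, y is the line along which they close (so a half turn about z gives the same grasp; the last joint's range is limited). The gripper opens to 85 mm and grips with 20 to 120 N. Pads are 22 mm wide; open, the fingers measure 114 mm over their backs; the gripper's body (76 mm by 85 mm) begins 54 mm behind the grasp point. The pads swing forward as they close: fully open they stand 13 mm farther back than shut.
Start: joints at [0.929, 0.527, 1.433, -0, 1.181, -0.178], TCP at [0.279, 0.559, 0.203] pointing down, gripper open.
Joint ranges: [-3.08, 3.08], [-0.75, 2.2], [0.22, 2.44], [-1.43, 4.57], [0, 2.65], [-2.85, 2.85]. Speed limits (rad/s): [2.79, 2.79, 3.14, 3.14, 3.14, 3.14].

### API

Orientations are given as a unit quaternion [x, y, z, w].
In Python, from station import manip gives the robot as it stands.
- The arm moves only by the tool servo_tool, never from a script. Its argument "commands" is one flat list of numbers, 7 for each row, row after row: the shift along the tool's x, y, z each as a share of 500 mm, from -1 to 1, then the turn, a rotation vector about the tool's x, y, z each as a share of 360 degrees, from -1 to 1, then the opening, from -1 (shut) to 1 (fully open). In form: [dx, dy, dz, rx, ry, rz, claw, dx, dy, dz, rx, ry, rz, claw, ...]. A call has 1 to 12 rows; each row shifts and turns the commanded pose from where the row before left it, along the tool's axes as they then stand; what a row does not reach is not made up. A row lasts 1/12 s, in which the tool goes at most 41.7 mm and 7.16 degrees, less where a joint would pass 70% of its speed; a pose out of reach is approached as far as the arm can. A call with a number of a shift or a turn outside -1 to 1 is refused whole. A call with a gripper value outside its range is refused whole. The fingers move at their own pace and stop on an object; "force" is the grip in N (left out, the last holds). Time passes only in rows, so rows that do not move let the fingers close. It gives the time, the measured TCP pose, the force, the opening and the grip force at its end, in the units of the state.
- manip.sense(): the state, without advancing time (a new reading comes with each control period).
- manip.snapshot(name): name is "side" or "top"; returns a dict with "img" (400x640x3 uint8, red, green, blue), "mtx" (3x3 intrinsics, pixels), "world_to_cam" (4x4, takes a point from world to camera coordinates). Camera axes: x right, y up, looking along -z (the intrinsics and any distortion apply to the point x, -y, -z); pixel columns grow to the right and rows downward; lengths in m; the calibration is good to about 2 mm. A picture is of the moment at which its call begins. There is no depth.
- manip.sign_off(): hands the job in; it is judged then, once.
Trained networks look in a picture, given as the dict that the camera call returned (one of the last four; its "shot" number tells which), for a name from the list of things; names that differ only in an ending like _2 or _b are one class to them, and where a whole thing is asked for, a point or a joint stands for the part that bears it (a point fixed in the world has none). Each returns a list of dicts, best first, with "conf" (0 to 1); they miss things now and then, are a little off and sometimes report something else, mostly with a low value. They report only what shows in the picture. A call takes as long as a camera call. They do not tell look-alikes from the thing itself.
- manip.look_for(picture, query): "box" ([left, top, width, height] in pixels, round what is visible of it).
- manip.silhouettes(picture, query): "pixels" (400x640 bool, what is visible of it) and "box" ([left, top, width, height] in pixels, round what is visible of it).
The state is a dict: "t": time; "q": joint angles; "qd": joint speeds; "tau": joint torques, N m; "tcp_pos": TCP position; "tool_rot": TCP orientation; "force": force on the tool from outside, world axes, zero at the start; "ft_torque": the same for the moment, N m; "finger_gap": opening from 0.0 (shut) to 1.0 (fully open); "gripper_force": force on a finger pad.
Only numpy, scipy, OpenCV 4.12 (cv2) and the standard library are available. Lean on these libraries where they do the work, as an engineer would, in place of code of your own. Each camera call takes 0.05 s, during which the arm holds its last target. There are 200 camera calls.

### The job

First seat the aluminium tube carrier on the small block heater, with both of its holes over the heater's two dowels and lying flat on the heater's top, so that it warms up. Then tidy the rest: stand the two slender dropper bottles in the narrow metal tray, one in each bay, and the two squat sample pots in the wide white tray, one in each bay. All of them upright and let go of at the end.

Things in the scene. Friction and masses are not known exactly. Their poses are not given: they have to be found in the camera images.
- bottle_a: Dropper bottle, one of two identical: slender white plastic, round, standing upright. Body 28 mm in diameter and straight up to 56 mm; above it a pointed white nozzle cap (18 mm wide, narrowing) to 82 mm total height. About 45 g. Origin: centre of its underside, z up.
- bottle_b: Dropper bottle, the other of the two: slender white plastic, round, standing upright. Body 28 mm in diameter and straight up to 56 mm; above it a pointed white nozzle cap (18 mm wide, narrowing) to 82 mm total height. About 45 g. Origin: centre of its underside, z up.
- pot_a: Sample pot, one of two identical: squat round pot of white plastic with a flat white lid, standing upright. Body 48 mm in diameter, lid 50 mm in diameter from 38 to 52 mm height (52 mm in all). About 70 g. Origin: centre of its underside, z up.
- pot_b: Sample pot, the other of the two: squat round pot of white plastic with a flat white lid, standing upright. Body 48 mm in diameter, lid 50 mm in diameter from 38 to 52 mm height (52 mm in all). About 70 g. Origin: centre of its underside, z up.
- carrier: Tube carrier: aluminium plate 50 (its x) x 96 (its y) x 18 mm, lying flat. Two through holes 12 mm wide at y = +36 and -36 mm, x = 0. Black upright grip lug on its middle: 30 mm along x, 12 mm thick along y, from 18 to 63 mm height: pinch it across the 12 mm. Four tubes fixed beside the lug, white caps up to 26 mm. About 220 g. Origin: underside centre, z up. Right either way round (half turn).
- drybath: Block heater, fixed: white box 110 (its x) x 140 (its y) x 60 mm high, dark display on its -x face. On its flat top two steel dowels 8 mm wide, 22 mm high (last 6 mm conical) at y = +36 and -36 mm, x = 0. Origin: centre of its underside on the bench, z up. Seated, the carrier's underside is at 60 mm, centred over this origin, its y along this y.
- bottle_tray: Narrow bare-metal tray, fixed: 54 (its x) x 105 (its y) x 21 mm high, walls and floor 3 mm. A middle divider as high as the walls makes two bays 48 mm square, centres at y = +25.5 and -25.5 mm, x = 0, floor 3 mm up. One dropper bottle stands in each bay. Origin: centre of its underside on the bench, z up.
- pot_tray: Wide white plastic tray, fixed: 82 (its x) x 161 (its y) x 18 mm high, walls and floor 3 mm. A middle divider as high as the walls makes two bays 76 mm square, centres at y = +39.5 and -39.5 mm, x = 0, floor 3 mm up. One sample pot stands in each bay. Origin: centre of its underside on the bench, z up.
Not all that is in view belongs to the job. Leave any green look-alike of the carrier alone. What is shaped like the bottle_a but purple is not meant.

How it is judged:
By the outcome, as a careful person would: the job done as asked, in the order asked, and still so for the second after the job is handed in, with the robot touching nothing.
It also fails if it takes over 136 s, if anything falls off the work surface, if the arm or the gripper's body presses on something with over 40 N, if the wrist force passes 120 N, or if a joint passes its speed limit or range.

## Working session

There is one attempt and no reset: what is moved stays moved. The work goes in short steps, Python scripts to look and compute and a tool call to move; the robot and the scene stay as the last step left them, time stands still between calls to the robot, and variables do not carry over. Pictures are saved under pics/ and viewed, at most 14 in all, crops included, and the job is handed in when it is done.

Besides the shell and the picture viewer there is one more tool, called after "Request:" as name(argument=value, ...) on one line, values as JSON. servo_tool: Moves the arm, as the interface text tells. Its arguments: {"type":"object","properties":{"commands":{"type":"array"},"force":{"type":"number"}},"required":["commands"]}

```bash
ls; mkdir -p pics; python3 - <<'E'
from station import manip
import cv2
print(manip.sense())
for n in("side","top"):
    p=manip.snapshot(n); cv2.imwrite(f"pics/{n}0.png",p["img"][:,:,::-1]); print(n,p["mtx"].tolist(),p["world_to_cam"].round(4).tolist(),[k for k in p])
    for q in("bottle_a","pot_a","carrier","drybath","bottle_tray","pot_tray"):
        print(q,[(round(float(d["conf"]),2),[int(v) for v in d["box"]]) for d in manip.look_for(p,q)])
E
```

```text
pics
{'t': 0.0, 'q': array([ 9.29503936e-01,  5.28438497e-01,  1.43391063e+00,  2.03755230e-05,
        1.18136672e+00, -1.78538746e-01]), 'qd': array([ 0.00069197, -0.00102557,  0.00137273,  0.00055676, -0.00112067,
       -0.00111351]), 'tau': array([ 2.93020094e-06, -4.42345440e+01, -1.78030372e+01, -9.88864304e-05,
        8.33876693e-03,  2.24942318e-05]), 'tcp_pos': array([0.27853162, 0.55864655, 0.20204801]), 'tool_rot': array([ 2.29321518e-01,  9.73350150e-01, -9.69895884e-04, -4.31721485e-04]), 'force': array([ 0.19808839, -0.0972004 ,  0.43456529]), 'ft_torque': array([-0.00058708, -0.0323742 ,  0.03223226]), 'gripper_force': 0.0, 'finger_gap': 0.9975198264741654}
side [[470.8149769753463, 0.0, 321.75189891426754], [0.0, 470.8149769753463, 208.76243047630496], [0.0, 0.0, 1.0]] [[0.783, -0.6218, -0.0149, -0.4174], [0.4512, 0.5513, 0.7018, -0.2548], [-0.4282, -0.5563, 0.7122, -0.9014], [0.0, 0.0, 0.0, 1.0]] ['img', 'mtx', 'world_to_cam', 'shot']
bottle_a [(0.76, [215, 176, 16, 32]), (0.72, [291, 164, 11, 30]), (0.56, [243, 167, 8, 31])]
pot_a [(0.97, [275, 207, 24, 31]), (0.62, [332, 255, 21, 35])]
carrier [(0.58, [334, 216, 43, 37])]
drybath [(0.75, [197, 110, 56, 55])]
bottle_tray [(0.91, [402, 303, 55, 54])]
pot_tray [(0.78, [335, 156, 69, 52])]
top [[399.7967942316868, 0.0, 329.0517542735513], [0.0, 399.7967942316868, 204.70776657701097], [0.0, 0.0, 1.0]] [[0.0129, -0.9999, -0.0022, -0.0139], [0.9786, 0.0122, 0.2055, -0.5159], [-0.2054, -0.0048, 0.9787, -0.7769], [0.0, 0.0, 0.0, 1.0]] ['img', 'mtx', 'world_to_cam', 'shot']
bottle_a [(0.7, [230, 237, 17, 11]), (0.66, [229, 267, 17, 17]), (0.52, [268, 192, 15, 16])]
pot_a [(0.92, [311, 232, 21, 24]), (0.85, [396, 228, 30, 26])]
carrier [(0.83, [355, 181, 41, 24])]
drybath []
bottle_tray [(0.84, [472, 208, 53, 31])]
pot_tray [(0.81, [286, 108, 75, 46]), (0.44, [398, 226, 26, 27])]
```

View pics/side0.png

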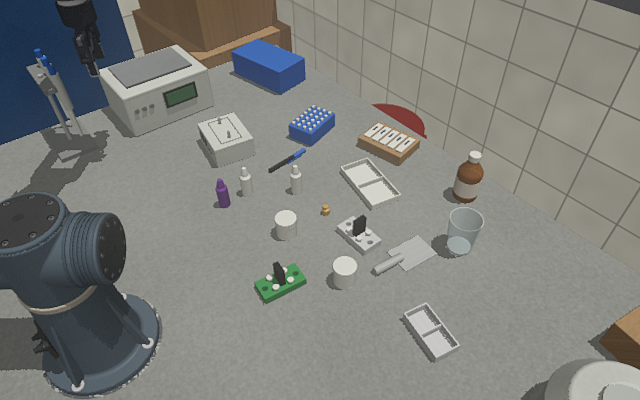

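View pics/top0.png

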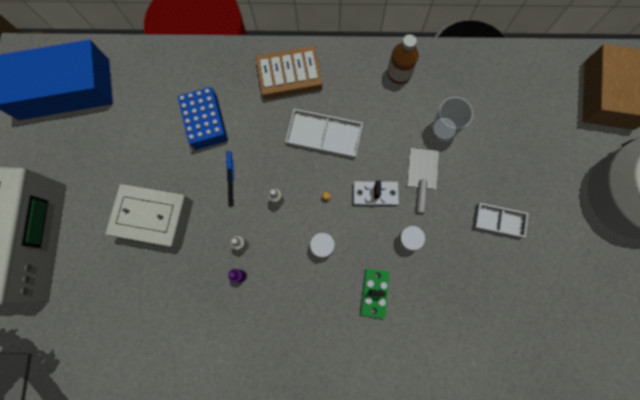

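```bash
cat > h.py <<'E'
from station import manip
import numpy as np, cv2
from scipy.optimize import minimize
def box(x0,x1,y0,y1,z0,z1): return np.array([[x,y,z] for x in(x0,x1) for y in(y0,y1) for z in(z0,z1)])/1e3
def cyl(r0,r1,z0,z1,x=0,y=0):
    a=np.linspace(0,2*np.pi,24,endpoint=False); c,s=np.cos(a),np.sin(a)
    return np.concatenate([np.c_[x+r0*c,y+r0*s,0*a+z0],np.c_[x+r1*c,y+r1*s,0*a+z1]])/1e3
M=dict(bottle=[cyl(14,14,0,56),cyl(9,9,56,62),cyl(9,3,62,82)],pot=[cyl(24,24,0,52),cyl(25,25,38,52)],
 carrier=[box(-25,25,-48,48,0,18),box(-15,15,-6,6,18,63)],
 drybath=[box(-55,55,-70,70,0,60),cyl(4,4,60,82,0,36),cyl(4,4,60,82,0,-36)],
 bottle_tray=[box(-27,27,-52.5,52.5,0,21)],pot_tray=[box(-41,41,-80.5,80.5,0,18)])
def proj(p,P):
    c=np.atleast_2d(P)@p["world_to_cam"][:3,:3].T+p["world_to_cam"][:3,3]
    return np.c_[c[:,0]/-c[:,2],c[:,1]/c[:,2]]@np.diag(np.diag(p["mtx"])[:2])+p["mtx"][:2,2]
def ray(p,uv,z):
    R,t=p["world_to_cam"][:3,:3],p["world_to_cam"][:3,3]; K=p["mtx"]
    d=R.T@np.array([(uv[0]-K[0,2])/K[0,0],-(uv[1]-K[1,2])/K[1,1],-1]); c=-R.T@t
    return c+d*(z-c[2])/d[2]
def place(P,s,z=0):
    c,sn=np.cos(s[2]),np.sin(s[2]); return P@np.array([[c,sn,0],[-sn,c,0],[0,0,1]])+[s[0],s[1],z]
S=6
def render(p,kind,s,bx,z=0):
    x0,y0,w,h=bx; m=np.zeros((h*S,w*S),np.uint8)
    for P in M[kind]:
        q=(proj(p,place(P,s,z))-[x0,y0]+.5)*S-.5
        cv2.fillConvexPoly(m,np.round(cv2.convexHull(q.astype(np.float32))*16).astype(np.int32),255,shift=4)
    return cv2.resize(m,(w,h),interpolation=cv2.INTER_AREA)/255.
def fit(views,kind,s0,z=0,yaw=True):
    # views: [(p,mask)]
    V=[]
    for p,m in views:
        x,y,w,h=cv2.boundingRect(m.astype(np.uint8)); bx=(x-12,y-12,w+24,h+24)
        mm=np.zeros((bx[3],bx[2])); sub=m[max(y-12,0):y+h+12,max(x-12,0):x+w+12]; mm[:sub.shape[0],:sub.shape[1]]=sub
        V.append((p,cv2.GaussianBlur(mm,(0,0),1),bx))
    def cost(v):
        s=[v[0],v[1],v[2]*10 if yaw else 0]
        return sum(((cv2.GaussianBlur(render(p,kind,s,bx,z),(0,0),1)-mm)**2).sum()/mm.sum() for p,mm,bx in V)
    best=None
    for y0 in ([s0[2]] if not yaw or s0[2] is not None else np.arange(0,np.pi,np.pi/6)):
        v0=np.array([s0[0],s0[1],(y0 or 0)/10]); sim=np.array([v0]+[v0+d for d in np.diag([.01,.01,.02])])
        r=minimize(cost,v0,method="Nelder-Mead",options=dict(initial_simplex=sim,xatol=2e-5,fatol=1e-5,maxiter=250))
        if best is None or r.fun<best.fun: best=r
    return [best.x[0],best.x[1],best.x[2]*10],best.fun
E
cat > m.py <<'E'
from h import *
import pickle
P={n:manip.snapshot(n) for n in("side","top")}
guess=dict(drybath=(146,210,.05),carrier=(376,193,.01),bottle_tray=(501,221,.01),pot_tray=(325,133,.01),bottle_1=(275,195,.05),bottle_2=(238,243,.05),pot_1=(321,245,.05),pot_2=(412,239,.05))
sil={(n,k):manip.silhouettes(P[n],k if 'tray' in k or k in('carrier','drybath') else k+'_a') for n in P for k in("drybath","carrier","bottle_tray","pot_tray","bottle","pot")}
for k,g in guess.items():
    w=ray(P["top"],g[:2],g[2]); kind=k if k in M else k.split("_")[0]; views=[]
    for n in P:
        c=proj(P[n],[w[0],w[1],g[2]/2])[0]
        best=None
        for d in sil[n,kind]:
            b=d["box"]; e=np.hypot(b[0]+b[2]/2-c[0],b[1]+b[3]/2-c[1])
            if e<22 and (best is None or d["conf"]>best["conf"]): best=d
        if best: views.append((P[n],best["pixels"]))
        else: print(k,n,"missing",[(round(float(d['conf']),2),list(map(int,d['box']))) for d in sil[n,kind]])
    yaw=kind not in("bottle","pot"); s0=[w[0],w[1],None if yaw else 0]
    for vs in ([views] if len(views)<2 else [views,views[:1],views[1:]]):
        if not vs: continue
        s,f=fit(vs,kind,s0,0,yaw); s0=s
        print(k,np.round(np.array(s[:2])*1e3,1),round(np.degrees(s[2]),1),round(f,3))
def crop(n,x,y,w,h,f): cv2.imwrite(f"pics/c_{n}{x}.png",cv2.resize(P[n]["img"][y:y+h,x:x+w,::-1],None,fx=f,fy=f,interpolation=cv2.INTER_CUBIC))
a=cv2.resize(P["top"]["img"][165:255,100:210],(400,327),interpolation=cv2.INTER_CUBIC); b=cv2.resize(P["top"]["img"][165:255,335:445],(400,327),interpolation=cv2.INTER_CUBIC)
c=cv2.resize(P["side"]["img"][105:170,190:270],(400,325),interpolation=cv2.INTER_CUBIC)[:270]; d=cv2.resize(P["side"]["img"][200:265,325:405],(400,325),interpolation=cv2.INTER_CUBIC)[:270]
cv2.imwrite("pics/crop1.png",np.vstack([np.hstack([a,b]),np.hstack([c,d])])[:,:,::-1])
E
python3 m.py
```

```text
drybath [490.8 371.7] -9.7 0.021
drybath [491.7 373.6] -9.6 0.003
drybath [490.4 370.9] -9.5 0.014
carrier [ 553.1 -108.9] -1.6 0.013
carrier [ 552.9 -108.4] -1.1 0.004
carrier [ 553.4 -109.7] -1.5 0.006
bottle_tray [ 495.3 -378.5] 168.3 0.013
bottle_tray [ 495.1 -377.7] 168.5 0.002
bottle_tray [ 495.5 -379.4] 168.0 0.007
pot_tray [692.    5.9] -11.1 0.014
pot_tray [692.5   7.2] -11.0 0.004
pot_tray [691.8   5.7] -11.2 0.009
bottle_1 [535.9 105.8] 6.1 0.113
bottle_1 [536.6 107.3] 6.5 0.073
bottle_1 [536.1 105.4] 8.4 0.031
bottle_2 [435.9 179.9] 0.4 0.056
bottle_2 [437.5 182.6] -6.7 0.004
bottle_2 [435.5 179.3] -0.9 0.04
pot_1 [434.   6.] 3.0 0.029
pot_1 [434.5   7.4] 5.7 0.007
pot_1 [434.1   5.5] 7.0 0.015
pot_2 [ 450.2 -178.9] 2.4 0.022
pot_2 [ 450.8 -178.4] 9.6 0.012
pot_2 [ 450.3 -179.1] 12.9 0.008
```

View pics/crop1.png

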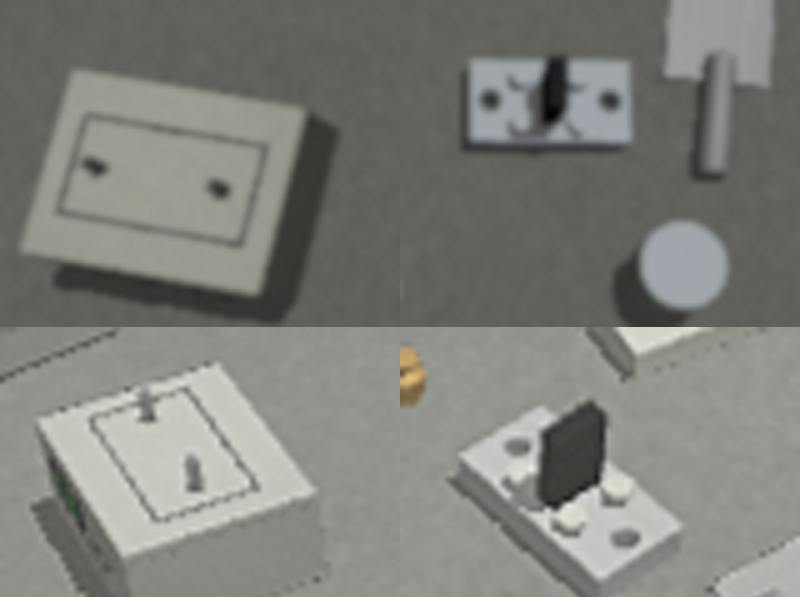

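```bash
cat >> h.py <<'E'
def plan(*targets,start=None):
    s=manip.sense(); q=s["tool_rot"]
    yv=np.array([2*(q[0]*q[1]-q[2]*q[3]),1-2*(q[0]**2+q[2]**2)]); h=np.degrees(np.arctan2(yv[1],yv[0])); pos=s["tcp_pos"]
    print("now",pos.round(4),"head",h.round(2),"gap",round(s["finger_gap"],3),"t",round(s["t"],2),"F",np.round(s["force"],1),"grip",round(s["gripper_force"],1))
    for x,y,z,hd in targets:
        d=(hd-h+180)%360-180; rz=-d/360; nr=int(np.ceil(abs(rz)/.0195-1e-3)); a=np.radians(hd)
        D=np.array([x,y,z])-pos; T=np.array([-np.sin(a)*D[0]+np.cos(a)*D[1],np.cos(a)*D[0]+np.sin(a)*D[1],-D[2]])/.5
        n=max(1,int(np.ceil(np.linalg.norm(T)/.08)))
        print("->",[x,y,z,hd],f"rot {rz:.4f} = {nr} x {rz/max(nr,1):.4f}; shift {T.round(4)} = {n} x {(T/n).round(4)}, q1 {np.degrees(np.arctan2(y,x)):.0f} q6 {np.degrees(np.arctan2(y,x))-hd:.0f}")
        pos=np.array([x,y,z]); h=hd
E
python3 -c "
from h import *
plan((.553,-.1088,.14,88.7),(.553,-.1088,.031,88.7))"
```

```text
now [0.279  0.5593 0.203 ] head 63.48 gap 0.998 t 1.4 F [-0.6 -0.4  0.3] grip 0.0
-> [0.553, -0.1088, 0.14, 88.7] rot -0.0701 = 4 x -0.0175; shift [-0.5781 -1.3233  0.126 ] = 19 x [-0.0304 -0.0696  0.0066], q1 -11 q6 -100
-> [0.553, -0.1088, 0.031, 88.7] rot -0.0000 = 0 x -0.0000; shift [0.    0.    0.218] = 3 x [0.     0.     0.0727], q1 -11 q6 -100
```

Request:
servo_tool(commands=[0, 0, 0, 0, 0, -0.0175, 1, 0, 0, 0, 0, 0, -0.0175, 1, 0, 0, 0, 0, 0, -0.0175, 1, 0, 0, 0, 0, 0, -0.0175, 1, -0.0304, -0.0696, 0.0066, 0, 0, 0, 1, -0.0304, -0.0696, 0.0066, 0, 0, 0, 1, -0.0304, -0.0696, 0.0066, 0, 0, 0, 1, -0.0304, -0.0696, 0.0066, 0, 0, 0, 1, -0.0304, -0.0696, 0.0066, 0, 0, 0, 1, -0.0304, -0.0696, 0.0066, 0, 0, 0, 1, -0.0304, -0.0696, 0.0066, 0, 0, 0, 1, -0.0304, -0.0696, 0.0066, 0, 0, 0, 1], force=60)

```text
t: 2.4
tcp_pos: [0.3947, 0.2766, 0.1768]
tool_rot: [0.011, 1.0, 0.0, 0.0]
force: [0.5, -0.4, 0.6]
finger_gap: 0.999
gripper_force: 0.0
```

Request:
servo_tool(commands=[-0.0304, -0.0696, 0.0066, 0, 0, 0, 1, -0.0304, -0.0696, 0.0066, 0, 0, 0, 1, -0.0304, -0.0696, 0.0066, 0, 0, 0, 1, -0.0304, -0.0696, 0.0066, 0, 0, 0, 1, -0.0304, -0.0696, 0.0066, 0, 0, 0, 1, -0.0304, -0.0696, 0.0066, 0, 0, 0, 1, -0.0304, -0.0696, 0.0066, 0, 0, 0, 1, -0.0304, -0.0696, 0.0066, 0, 0, 0, 1, -0.0304, -0.0696, 0.0066, 0, 0, 0, 1, -0.0304, -0.0696, 0.0066, 0, 0, 0, 1, -0.0304, -0.0696, 0.0066, 0, 0, 0, 1, 0, 0, 0, 0, 0, 0, 1])

```text
t: 3.4
tcp_pos: [0.5569, -0.1159, 0.1404]
tool_rot: [0.014, 1.0, -0.002, 0.003]
force: [0.4, -0.1, 1.1]
finger_gap: 0.999
gripper_force: 0.0
```

```bash
python3 -c "
from h import *
plan((.553,-.1088,.031,88.7))
p=manip.snapshot('side'); q=manip.snapshot('top')
f=lambda p,c:cv2.resize(p['img'][c[1]:c[1]+100,c[0]:c[0]+100],(400,400),interpolation=cv2.INTER_CUBIC)
cv2.imwrite('pics/g1.png',np.hstack([f(p,(300,150)),f(q,(325,135))])[:,:,::-1])"
```

```text
now [ 0.5569 -0.1159  0.1404] head 88.38 gap 0.999 t 3.4 F [ 0.4 -0.1  1.1] grip 0.0
-> [0.553, -0.1088, 0.031, 88.7] rot -0.0009 = 1 x -0.0009; shift [0.0082 0.0141 0.2187] = 3 x [0.0027 0.0047 0.0729], q1 -11 q6 -100
```

View pics/g1.png

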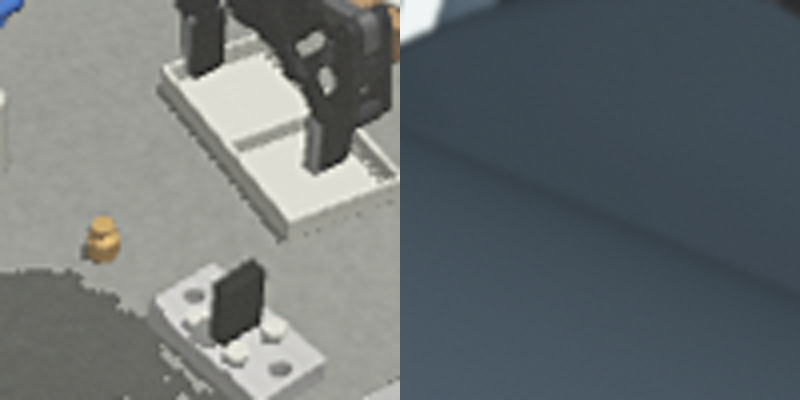

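Request:
servo_tool(commands=[0, 0, 0.05, 0, 0, 0, 1, 0, 0, 0, 0, 0, 0, 1, 0, 0, 0, 0, 0, 0, 1])

```text
t: 3.75
tcp_pos: [0.5507, -0.1066, 0.1145]
tool_rot: [0.011, 1.0, 0.001, -0.002]
force: [-1.0, -0.8, 1.1]
finger_gap: 1.0
gripper_force: 0.0
```

```bash
python3 -c "
from h import *
plan((.553,-.1088,.031,88.7))"
```

```text
now [ 0.5507 -0.1066  0.1145] head 88.76 gap 1.0 t 3.75 F [-1.  -0.8  1.1] grip 0.0
-> [0.553, -0.1088, 0.031, 88.7] rot 0.0002 = 1 x 0.0002; shift [-0.0047 -0.0043  0.1671] = 3 x [-0.0016 -0.0014  0.0557], q1 -11 q6 -100
```

Request:
servo_tool(commands=[0, 0, 0.056, 0, 0, 0, 1, 0, 0, 0.056, 0, 0, 0, 1, 0, 0, 0.056, 0, 0, 0, 1, 0, 0, 0, 0, 0, 0, 1, 0, 0, 0, 0, 0, 0, 1, 0, 0, 0, 0, 0, 0, 1])

```text
t: 4.25
tcp_pos: [0.5536, -0.1083, 0.033]
tool_rot: [0.011, 1.0, -0.0, 0.001]
force: [-0.1, 0.3, 0.1]
finger_gap: 1.004
gripper_force: 0.0
```

```bash
python3 -c "
from h import *
plan((.553,-.1088,.031,88.7))
p=manip.snapshot('side')
f=lambda p,c:cv2.resize(p['img'][c[1]:c[1]+80,c[0]:c[0]+80],(560,560),interpolation=cv2.INTER_CUBIC)
cv2.imwrite('pics/g2.png',f(p,(320,180))[:,:,::-1])"
```

```text
now [ 0.5536 -0.1083  0.033 ] head 88.73 gap 1.004 t 4.25 F [-0.1  0.3  0.1] grip 0.0
-> [0.553, -0.1088, 0.031, 88.7] rot 0.0001 = 1 x 0.0001; shift [ 0.0012 -0.0011  0.0039] = 1 x [ 0.0012 -0.0011  0.0039], q1 -11 q6 -100
```

View pics/g2.png

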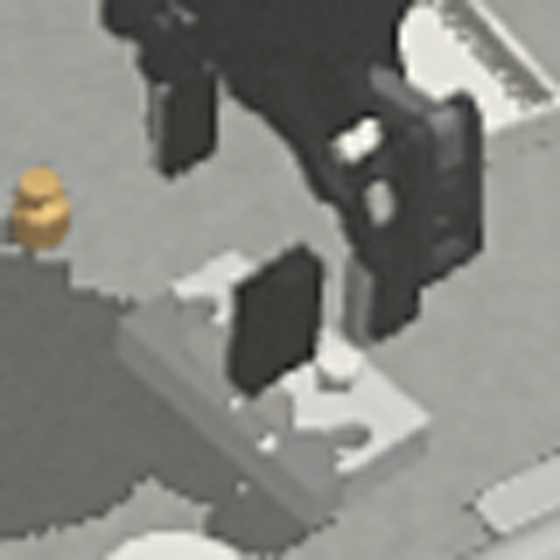

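```bash
python3 -c "
from h import *
p=manip.snapshot('side')
P=np.array([[.5536,-.1083+s*.046,z] for z in (.033,.046,.059) for s in (1,-1)]+[[.553,-.1088,.063],[.553,-.1088,.018],[.538,-.1088,.063],[.568,-.1088,.063]])
print(((proj(p,P)-[320,180])*7).round())"
```

```text
[[178. 251.]
 [369. 416.]
 [179. 223.]
 [372. 388.]
 [180. 195.]
 [375. 360.]
 [275. 268.]
 [269. 364.]
 [239. 291.]
 [310. 247.]]
```

Request:
servo_tool(commands=[0, 0, 0, 0, 0, 0, -0.2, 0, 0, 0, 0, 0, 0, -0.2, 0, 0, 0, 0, 0, 0, -0.2, 0, 0, 0, 0, 0, 0, -0.2, 0, 0, 0, 0, 0, 0, -0.2, 0, 0, 0, 0, 0, 0, -0.2])

```text
t: 4.85
tcp_pos: [0.5525, -0.1085, 0.0313]
tool_rot: [0.012, 1.0, 0.0, -0.0]
force: [-0.7, -0.1, -0.8]
finger_gap: 0.399
gripper_force: 0.0
```

```bash
python3 -c "
from h import *
plan()
p=manip.snapshot('side')
f=lambda p,c:cv2.resize(p['img'][c[1]:c[1]+80,c[0]:c[0]+80],(560,560),interpolation=cv2.INTER_CUBIC)
cv2.imwrite('pics/g3.png',f(p,(320,180))[:,:,::-1])"
```

```text
now [ 0.5525 -0.1085  0.0313] head 88.68 gap 0.399 t 4.85 F [-0.7 -0.1 -0.8] grip 0.0
```

View pics/g3.png

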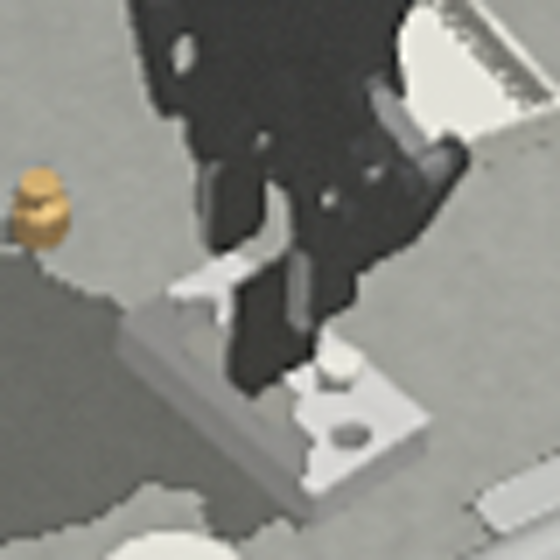

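Request:
servo_tool(commands=[0, 0, 0, 0, 0, 0, -1, 0, 0, 0, 0, 0, 0, -1, 0, 0, 0, 0, 0, 0, -1, 0, 0, 0, 0, 0, 0, -1, 0, 0, 0, 0, 0, 0, -1, 0, 0, 0, 0, 0, 0, -1, 0, 0, -0.03, 0, 0, 0, -1, 0, 0, -0.06, 0, 0, 0, -1, 0, 0, -0.06, 0, 0, 0, -1, 0, 0, -0.06, 0, 0, 0, -1, 0, 0, -0.03, 0, 0, 0, -1, 0, 0, 0, 0, 0, 0, -1], force=60)

```text
t: 5.9
tcp_pos: [0.5549, -0.1091, 0.1549]
tool_rot: [0.011, 1.0, -0.001, 0.004]
force: [0.7, 0.0, -0.9]
finger_gap: 0.105
gripper_force: 58.8
```

```bash
python3 -c "
from h import *
plan((.491,.3722,.151,80.4))"
```

```text
now [ 0.5549 -0.1091  0.1549] head 88.69 gap 0.105 t 5.9 F [ 0.7  0.  -0.9] grip 58.8
-> [0.491, 0.3722, 0.151, 80.4] rot 0.0230 = 2 x 0.0115; shift [0.2865 0.9279 0.0078] = 13 x [0.022  0.0714 0.0006], q1 37 q6 -43
```

Request:
servo_tool(commands=[0, 0, 0, 0, 0, 0.0115, -1, 0, 0, 0, 0, 0, 0.0115, -1, 0.012, 0.04, 0, 0, 0, 0, -1, 0.022, 0.0714, 0, 0, 0, 0, -1, 0.022, 0.0714, 0, 0, 0, 0, -1, 0.022, 0.0714, 0, 0, 0, 0, -1, 0.022, 0.0714, 0, 0, 0, 0, -1, 0.022, 0.0714, 0, 0, 0, 0, -1, 0.022, 0.0714, 0, 0, 0, 0, -1, 0.022, 0.0714, 0, 0, 0, 0, -1, 0.022, 0.0714, 0, 0, 0, 0, -1, 0.022, 0.0714, 0, 0, 0, 0, -1])

```text
t: 6.9
tcp_pos: [0.5038, 0.2471, 0.1493]
tool_rot: [0.084, 0.996, -0.001, -0.002]
force: [0.9, -0.7, -1.9]
finger_gap: 0.104
gripper_force: 58.8
```

Request:
servo_tool(commands=[0.022, 0.0714, 0, 0, 0, 0, -1, 0.022, 0.0714, 0, 0, 0, 0, -1, 0.016, 0.055, 0, 0, 0, 0, -1, 0.013, 0.039, 0, 0, 0, 0, -1, 0.0055, 0.0113, 0, 0, 0, 0, -1, 0, 0, 0, 0, 0, 0, -1, 0, 0, 0, 0, 0, 0, -1, 0, 0, 0, 0, 0, 0, -1, 0, 0, 0, 0, 0, 0, -1, 0, 0, 0, 0, 0, 0, -1, 0, 0, 0, 0, 0, 0, -1])

```text
t: 7.82
tcp_pos: [0.4883, 0.3735, 0.1514]
tool_rot: [0.084, 0.996, -0.0, -0.0]
force: [-0.5, -0.6, -2.4]
finger_gap: 0.107
gripper_force: 58.8
```

```bash
cat > c.py <<'E'
from h import *
plan()
s=manip.sense(); x,y,z=s["tcp_pos"]
P={n:manip.snapshot(n) for n in("side","top")}
for n in P:
    for d in manip.silhouettes(P[n],"carrier"):
        b=d["box"]; c=proj(P[n],[x,y,z-.02])[0]
        if np.hypot(b[0]+b[2]/2-c[0],b[1]+b[3]/2-c[1])<35:
            print(n,round(float(d["conf"]),2),list(map(int,b)),int(d["pixels"].sum()))
            f=fit([(P[n],d["pixels"])],"carrier",[x,y,np.radians(-9.6)],z-.031); print(f)
    # predicted drawing
f=lambda p,c:cv2.resize(p['img'][c[1]:c[1]+100,c[0]:c[0]+100],(400,400),interpolation=cv2.INTER_CUBIC)
c=[np.maximum(proj(P[n],[.491,.372,.09])[0].astype(int)-50,0) for n in P]
cv2.imwrite('pics/g4.png',np.hstack([f(P['side'],c[0]),f(P['top'],c[1])])[:,:,::-1]); print(c)
for n,pp in zip(P,((491.7,373.6,-9.6),(490.4,370.9,-9.5))):
    o=[pp[0]/1e3,pp[1]/1e3,np.radians(pp[2])]
    print(n,"dowel tips",proj(P[n],place(np.array([[0,.036,.082],[0,-.036,.082]]),o)).round(1).tolist())
E
python3 c.py
```

```text
now [0.4883 0.3735 0.1514] head 80.32 gap 0.107 t 7.82 F [-0.5 -0.6 -2.4] grip 58.8
side 0.85 [202, 88, 32, 32] 603
([np.float64(0.4876620472623812), np.float64(0.3723107645922689), np.float64(-0.16196652562852465)], np.float64(0.05027316555255707))
top 0.62 [100, 195, 55, 34] 1172
([np.float64(0.48697461888234217), np.float64(0.3712877328264509), np.float64(-0.1431072848776258)], np.float64(0.23425787616054464))
[array([172,  70]), array([ 87, 160])]
side dowel tips [[217.8, 116.0], [227.3, 129.6]]
top dowel tips [[122.3, 208.9], [157.1, 215.2]]
```

View pics/g4.png

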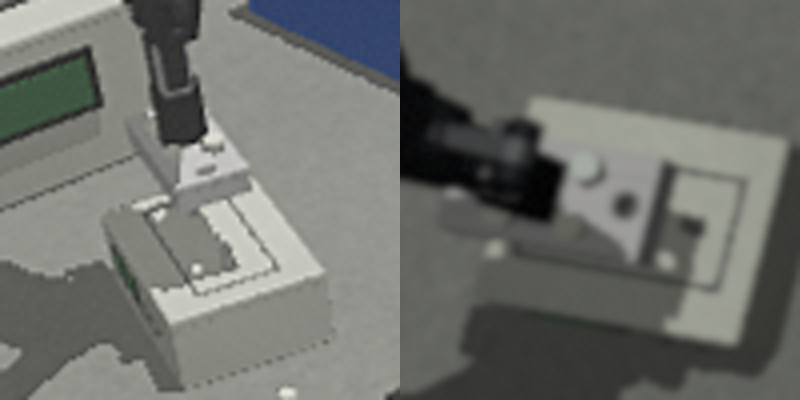

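Request:
servo_tool(commands=[-0.006, 0.001, 0.02, 0, 0, 0, -1, 0, 0, 0.022, 0, 0, 0, -1, 0, 0, 0.02, 0, 0, 0, -1, 0, 0, 0, 0, 0, 0, -1, 0, 0, 0, 0, 0, 0, -1, 0, 0, 0, 0, 0, 0, -1, 0, 0, 0, 0, 0, 0, -1, 0, 0, 0, 0, 0, 0, -1])

```text
t: 8.68
tcp_pos: [0.4913, 0.3747, 0.1208]
tool_rot: [0.084, 0.997, 0.0, 0.0]
force: [0.7, 0.1, -1.8]
finger_gap: 0.107
gripper_force: 58.8
```

```bash
sed -i 's/g4.png/g5.png/;s/c\[0\]+100\],(400,400)/c[0]+100],(400,400)/;s/-50,0)/-32,0)/;s/+100/+64/g' c.py; python3 c.py
```

```text
now [0.4913 0.3747 0.1208] head 80.41 gap 0.107 t 8.68 F [ 0.7  0.1 -1.8] grip 58.8
side 0.75 [207, 101, 29, 30] 594
([np.float64(0.490707860090215), np.float64(0.3735758145651767), np.float64(-0.18766998782810457)], np.float64(0.03704476177301889))
top 0.65 [105, 199, 55, 27] 1066
([np.float64(0.49001403942461), np.float64(0.3715249323274311), np.float64(-0.13020831521710238)], np.float64(0.2627727844250717))
[array([190,  88]), array([105, 178])]
side dowel tips [[217.8, 116.0], [227.3, 129.6]]
top dowel tips [[122.3, 208.9], [157.1, 215.2]]
```

View pics/g5.png

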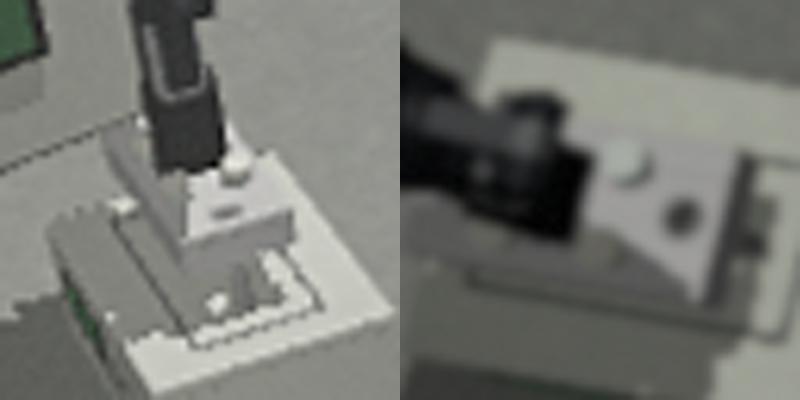

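Request:
servo_tool(commands=[-0.0015, -0.0003, 0.006, 0, 0, 0, -1, 0, 0, 0.006, 0, 0, 0, -1, 0, 0, 0.006, 0, 0, 0, -1, 0, 0, 0.006, 0, 0, 0, -1, 0, 0, 0.006, 0, 0, 0, -1, 0, 0, 0.006, 0, 0, 0, -1, 0, 0, 0, 0, 0, 0, -1, 0, 0, 0, 0, 0, 0, -1, 0, 0, 0, 0, 0, 0, -1])

```text
t: 9.63
tcp_pos: [0.4915, 0.3741, 0.1022]
tool_rot: [0.084, 0.996, -0.0, -0.0]
force: [-0.5, -0.3, -1.7]
finger_gap: 0.107
gripper_force: 58.8
```

Request:
servo_tool(commands=[0, 0, 0.005, 0, 0, 0, -1, 0, 0, 0.005, 0, 0, 0, -1, 0, 0, 0.005, 0, 0, 0, -1, 0, 0, 0.004, 0, 0, 0, -1, 0, 0, 0.003, 0, 0, 0, -1, 0, 0, 0, 0, 0, 0, -1, 0, 0, 0, 0, 0, 0, -1, 0, 0, 0, 0, 0, 0, -1])

```text
t: 10.3
tcp_pos: [0.4915, 0.3737, 0.0914]
tool_rot: [0.084, 0.996, -0.0, -0.0]
force: [-0.5, -3.3, 1.2]
finger_gap: 0.108
gripper_force: 59.2
```

```bash
sed -i 's/g5.png/g6.png/' c.py; python3 c.py
```

```text
now [0.4915 0.3737 0.0914] head 80.41 gap 0.108 t 10.3 F [-0.5 -3.3  1.2] grip 59.2
side 0.56 [208, 109, 31, 29] 537
([np.float64(0.49087696043123413), np.float64(0.3727959255213718), np.float64(-0.1910827532301085)], np.float64(0.06355188361993375))
top 0.8 [113, 201, 54, 27] 939
([np.float64(0.4900618839363271), np.float64(0.3712356168140837), np.float64(-0.1312821424205713)], np.float64(0.30790557861876894))
[array([190,  88]), array([105, 178])]
side dowel tips [[217.8, 116.0], [227.3, 129.6]]
top dowel tips [[122.3, 208.9], [157.1, 215.2]]
```

View pics/g6.png

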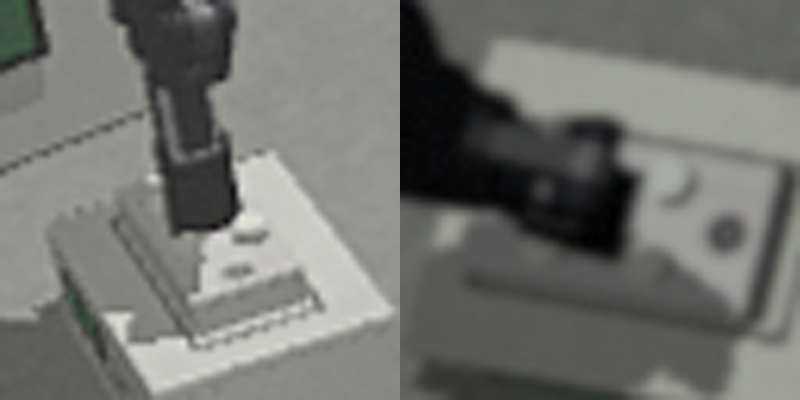

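Request:
servo_tool(commands=[0, 0, 0.002, 0, 0, 0, -1, 0, 0, 0, 0, 0, 0, 0, 0, 0, 0, 0, 0, 0, 0, 0, 0, 0, 0, 0, 0, 0, 0, 0, 0, 0, 0, 0, 0, 0, 0, 0, 0, 0, 0, 0, 0, 0, 0, 0, 0, 0, 0.1, 0, 0, -0.03, 0, 0, 0, 0.1, 0, 0, -0.06, 0, 0, 0, 0.1, 0, 0, -0.06, 0, 0, 0, 0.1, 0, 0, -0.05, 0, 0, 0, 0.1], force=40)

```text
t: 11.42
tcp_pos: [0.4919, 0.3745, 0.1919]
tool_rot: [0.084, 0.996, 0.0, 0.0]
force: [-1.8, 0.7, 0.3]
finger_gap: 0.55
gripper_force: 0.0
```

```bash
cat > v.py <<'E'
from h import *
import sys
plan((.4365,.181,.14,-11.7),(.4365,.181,.029,-11.7))
p=manip.snapshot("side"); 
d=[d for d in manip.silhouettes(p,"carrier") if abs(d["box"][0]-208)<15]
if d: print(fit([(p,d[0]["pixels"])],"carrier",[.4917,.3736,np.radians(-9.6)],.06))
q=manip.snapshot("top"); print("purple",ray(q,(236,276),.06).round(3), ray(q,(275,195),.075).round(3),ray(q,(238,243),.075).round(3))
cv2.imwrite("pics/v1.png",cv2.resize(p["img"][95:215,190:330,::-1],(700,600),interpolation=cv2.INTER_CUBIC))
E
python3 v.py
```

```text
now [0.4919 0.3745 0.1919] head 80.4 gap 0.55 t 11.42 F [-1.8  0.7  0.3] grip 0.0
-> [0.4365, 0.181, 0.14, -11.7] rot 0.2558 = 14 x 0.0183; shift [-0.4015 -0.03    0.1037] = 6 x [-0.0669 -0.005   0.0173], q1 23 q6 34
-> [0.4365, 0.181, 0.029, -11.7] rot -0.0000 = 0 x -0.0000; shift [0.    0.    0.222] = 3 x [0.    0.    0.074], q1 23 q6 34
([np.float64(0.4919715968865752), np.float64(0.3731153748586821), np.float64(-0.1774955152346415)], np.float64(0.009363270949484706))
purple [0.368 0.176 0.06 ] [0.53  0.103 0.075] [0.432 0.172 0.075]
```

View pics/v1.png

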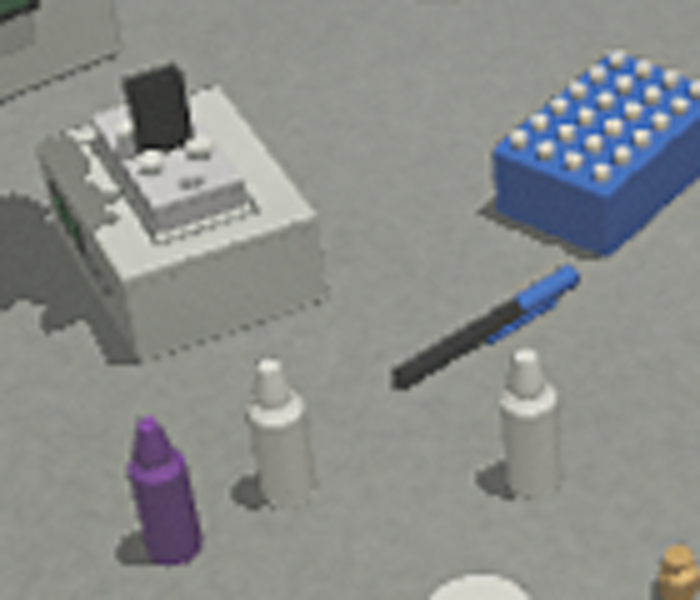

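```bash
python3 -c "
from h import *
plan((.4365,.181,.12,80.4),(.4365,.181,.029,80.4),(.4365,.181,.129,-11.7))"
```

```text
now [0.4932 0.3752 0.1929] head 80.41 gap 0.549 t 11.57 F [-0.1 -0.3 -1.2] grip 0.0
-> [0.4365, 0.181, 0.12, 80.4] rot 0.0000 = 1 x 0.0000; shift [ 0.0471 -0.4019  0.1458] = 6 x [ 0.0078 -0.067   0.0243], q1 23 q6 -58
-> [0.4365, 0.181, 0.029, 80.4] rot -0.0000 = 0 x -0.0000; shift [0.    0.    0.182] = 3 x [0.     0.     0.0607], q1 23 q6 -58
-> [0.4365, 0.181, 0.129, -11.7] rot 0.2558 = 14 x 0.0183; shift [ 0.   0.  -0.2] = 3 x [ 0.      0.     -0.0667], q1 23 q6 34
```

Request:
servo_tool(commands=[0.0078, -0.05, 0, 0, 0, 0, 0.2, 0.0078, -0.07, 0, 0, 0, 0, 0.2, 0.0078, -0.08, 0.02, 0, 0, 0, 0.2, 0.0078, -0.08, 0.05, 0, 0, 0, 0.2, 0.008, -0.07, 0.05, 0, 0, 0, 0.2, 0.008, -0.05, 0.026, 0, 0, 0, 0.2, 0, 0, 0, 0, 0, 0, 0.2, 0, 0, 0, 0, 0, 0, 0.2, 0, 0, 0, 0, 0, 0, 0.2, 0, 0, 0, 0, 0, 0, 0.2])

```text
t: 12.4
tcp_pos: [0.4378, 0.1877, 0.1215]
tool_rot: [0.083, 0.997, 0.0, 0.001]
force: [-0.4, -0.6, 0.1]
finger_gap: 0.597
gripper_force: 0.0
```

```bash
python3 -c "
from h import *
plan((.4365,.181,.029,80.4))
p=manip.snapshot('side')
for d in manip.silhouettes(p,'bottle_a'):
    if abs(d['box'][0]-245)<12: print(fit([(p,d['pixels'])],'bottle',[.4365,.181,0],0,False))"
```

```text
now [0.4378 0.1877 0.1215] head 80.45 gap 0.597 t 12.4 F [-0.4 -0.6  0.1] grip 0.0
-> [0.4365, 0.181, 0.029, 80.4] rot 0.0001 = 1 x 0.0001; shift [ 0.0004 -0.0137  0.185 ] = 3 x [ 0.0001 -0.0046  0.0617], q1 23 q6 -58
([np.float64(0.43711665094193497), np.float64(0.18131824928190354), np.float64(-0.2181442812533666)], np.float64(0.005290843540303554))
```

Request:
servo_tool(commands=[0, -0.012, 0.02, 0, 0, 0, 0.2, 0, 0, 0.055, 0, 0, 0, 0.2, 0, 0, 0.06, 0, 0, 0, 0.2, 0, 0, 0.05, 0, 0, 0, 0.2, 0, 0, 0, 0, 0, 0, 0.2, 0, 0, 0, 0, 0, 0, 0.2, 0, 0, 0, 0, 0, 0, -1, 0, 0, 0, 0, 0, 0, -1, 0, 0, 0, 0, 0, 0, -1, 0, 0, 0, 0, 0, 0, -1, 0, 0, 0, 0, 0, 0, -1, 0, 0, 0, 0, 0, 0, -1], force=40)

```text
t: 13.5
tcp_pos: [0.4367, 0.1802, 0.0309]
tool_rot: [0.083, 0.997, -0.0, 0.002]
force: [-0.5, -4.8, 8.6]
finger_gap: 0.188
gripper_force: 36.0
```

```bash
python3 -c "
from h import *
a=np.radians(-11.7); c=np.array([.4953,-.3785]); d=.0255*np.array([-np.sin(a),np.cos(a)]); print(c+d,c-d)
plan((.4365,.181,.129,-11.7),(*(c-d).round(4),.129,-11.7),(*(c-d).round(4),.034,-11.7))"
```

```text
[ 0.50047108 -0.35352982] [ 0.49012892 -0.40347018]
now [0.4367 0.1802 0.0309] head 80.48 gap 0.188 t 13.5 F [-0.5 -4.8  8.6] grip 36.0
-> [0.4365, 0.181, 0.129, -11.7] rot 0.2561 = 14 x 0.0183; shift [ 0.0014 -0.0007 -0.1961] = 3 x [ 0.0005 -0.0002 -0.0654], q1 23 q6 34
-> [np.float64(0.4901), np.float64(-0.4035), 0.129, -11.7] rot -0.0000 = 0 x -0.0000; shift [-1.123  0.342 -0.   ] = 15 x [-0.0749  0.0228 -0.    ], q1 -39 q6 -28
-> [np.float64(0.4901), np.float64(-0.4035), 0.034, -11.7] rot -0.0000 = 0 x -0.0000; shift [0.   0.   0.19] = 3 x [0.     0.     0.0633], q1 -39 q6 -28
```

```bash
python3 -c "
from h import *
p=manip.snapshot('side'); plan()
cv2.imwrite('pics/v2.png',cv2.resize(p['img'][140:220,195:295,::-1],(700,560),interpolation=cv2.INTER_CUBIC))
for d in manip.silhouettes(p,'bottle_a'): print(d['conf'],d['box'])
print(((proj(p,[[.4367,.1802,z] for z in (0,.031,.05,.056,.082)])-[195,140])*7).round())
"
```

```text
now [0.4368 0.1802 0.0309] head 80.48 gap 0.193 t 13.55 F [-1.6 -4.3  8.1] grip 36.0
0.79 [241.7, 179.3, 10.8, 19.2]
0.75 [289.5, 164.0, 12.7, 30.5]
0.63 [216.4, 177.3, 14.3, 31.6]
[[367. 366.]
 [356. 302.]
 [349. 262.]
 [347. 249.]
 [337. 192.]]
```

View pics/v2.png

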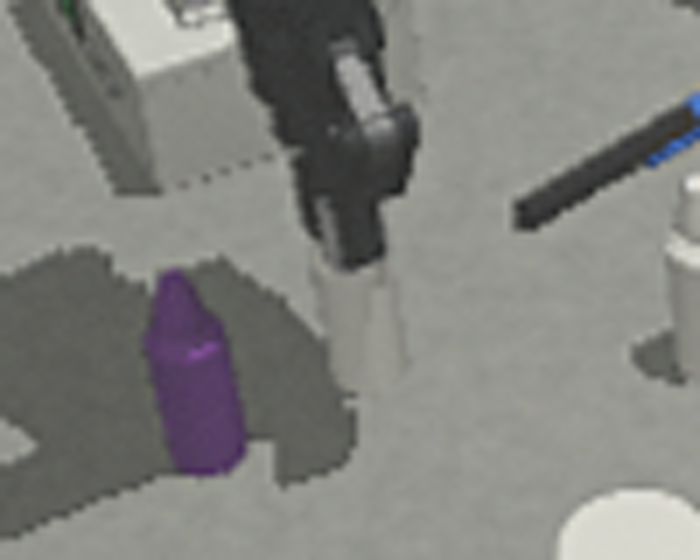

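Request:
servo_tool(commands=[0, 0, 0, 0, 0, 0, 0.2, 0, 0, 0, 0, 0, 0, 0.2, 0, 0, 0, 0, 0, 0, 0.2, 0, 0, 0, 0, 0, 0, 0.2, 0, 0, 0.014, 0, 0, 0, 0.2, 0, 0, 0.014, 0, 0, 0, 0.2, 0, 0, 0.014, 0, 0, 0, 0.2, 0, 0, 0, 0, 0, 0, 0.2])

```text
t: 14.27
tcp_pos: [0.4345, 0.1807, 0.006]
tool_rot: [0.084, 0.996, -0.0, -0.002]
force: [0.2, -0.1, -0.2]
finger_gap: 0.604
gripper_force: 0.0
```

```bash
python3 -c "
from h import *
p=manip.snapshot('side'); plan()
for d in manip.silhouettes(p,'bottle_a'):
    print(d['conf'],d['box'])
cv2.imwrite('pics/v3.png',cv2.resize(p['img'][140:220,195:295,::-1],(700,560),interpolation=cv2.INTER_CUBIC))
"
```

```text
now [0.4347 0.1807 0.0065] head 80.4 gap 0.601 t 14.32 F [-0.2  0.9 -0.6] grip 0.0
0.8 [215.4, 178.1, 16.8, 29.5]
```

View pics/v3.png

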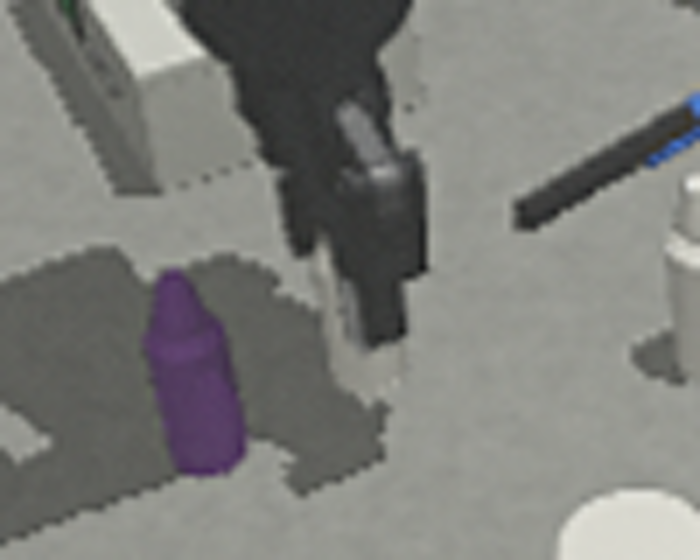

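Request:
servo_tool(commands=[0, 0, -0.008, 0, 0, 0, 0, 0, 0, 0, 0, 0, 0, -1, 0, 0, 0, 0, 0, 0, -1, 0, 0, 0, 0, 0, 0, -1, 0, 0, 0, 0, 0, 0, -1, 0, 0, 0, 0, 0, 0, -1, 0, 0, 0, 0, 0, 0, -1, 0, 0, 0, 0, 0, 0, -1])

```text
t: 15.03
tcp_pos: [0.436, 0.1809, 0.0123]
tool_rot: [0.084, 0.996, 0.0, 0.001]
force: [-0.4, -0.7, 5.7]
finger_gap: 0.304
gripper_force: 39.4
```

```bash
python3 -c "
from h import *
plan((.436,.181,.13,-11.7),(.4901,-.4035,.13,-11.7))"
```

```text
now [0.436  0.1809 0.0123] head 80.41 gap 0.304 t 15.03 F [-0.4 -0.7  5.7] grip 39.4
-> [0.436, 0.181, 0.13, -11.7] rot 0.2559 = 14 x 0.0183; shift [ 2.000e-04 -1.000e-04 -2.355e-01] = 3 x [ 0.0001 -0.     -0.0785], q1 23 q6 34
-> [0.4901, -0.4035, 0.13, -11.7] rot -0.0000 = 0 x -0.0000; shift [-1.1228  0.343  -0.    ] = 15 x [-0.0749  0.0229 -0.    ], q1 -39 q6 -28
```

Request:
servo_tool(commands=[0, 0, -0.04, 0, 0, 0, -1, 0, 0, -0.065, 0, 0, 0, -1, 0, 0, -0.065, 0, 0, 0.0183, -1, 0, 0, -0.065, 0, 0, 0.0183, -1, 0, 0, 0, 0, 0, 0.0183, -1, 0, 0, 0, 0, 0, 0.0183, -1, 0, 0, 0, 0, 0, 0.0183, -1, 0, 0, 0, 0, 0, 0.0183, -1, 0, 0, 0, 0, 0, 0.0183, -1, 0, 0, 0, 0, 0, 0.0183, -1, 0, 0, 0, 0, 0, 0.0183, -1, 0, 0, 0, 0, 0, 0.0183, -1])

```text
t: 16.03
tcp_pos: [0.4352, 0.1808, 0.129]
tool_rot: [0.614, 0.789, -0.0, -0.0]
force: [0.8, -0.2, -1.0]
finger_gap: 0.309
gripper_force: 39.7
```

Request:
servo_tool(commands=[0, 0, 0, 0, 0, 0.0183, -1, 0, 0, 0, 0, 0, 0.0183, -1, 0, 0, 0, 0, 0, 0.0183, -1, 0, 0, 0, 0, 0, 0.0183, -1, -0.04, 0.012, 0, 0, 0, 0, -1, -0.075, 0.023, 0, 0, 0, 0, -1, -0.075, 0.023, 0, 0, 0, 0, -1, -0.075, 0.023, 0, 0, 0, 0, -1, -0.075, 0.023, 0, 0, 0, 0, -1, -0.075, 0.023, 0, 0, 0, 0, -1, -0.075, 0.023, 0, 0, 0, 0, -1, -0.075, 0.023, 0, 0, 0, 0, -1])

```text
t: 17.03
tcp_pos: [0.4619, -0.1151, 0.129]
tool_rot: [0.776, 0.63, -0.0, -0.0]
force: [0.8, 0.8, 0.0]
finger_gap: 0.307
gripper_force: 39.7
```

Request:
servo_tool(commands=[-0.075, 0.023, 0, 0, 0, 0, -1, -0.075, 0.023, 0, 0, 0, 0, -1, -0.075, 0.023, 0, 0, 0, 0, -1, -0.075, 0.023, 0, 0, 0, 0, -1, -0.075, 0.023, 0, 0, 0, 0, -1, -0.075, 0.023, 0, 0, 0, 0, -1, -0.06, 0.018, 0, 0, 0, 0, -1, -0.04, 0.012, 0, 0, 0, 0, -1, -0.0078, 0.001, 0, 0, 0, 0, -1, 0, 0, 0, 0, 0, 0, -1, 0, 0, 0, 0, 0, 0, -1, 0, 0, 0, 0, 0, 0, -1])

```text
t: 18.03
tcp_pos: [0.4874, -0.4015, 0.1287]
tool_rot: [0.776, 0.631, 0.0, -0.001]
force: [0.6, 0.6, -0.3]
finger_gap: 0.305
gripper_force: 39.7
```

```bash
python3 -c "
from h import *
plan((.4901,-.4035,.016,-11.7))"
```

```text
now [ 0.4874 -0.4015  0.1287] head -11.77 gap 0.305 t 18.03 F [ 0.6  0.6 -0.3] grip 39.7
-> [0.4901, -0.4035, 0.016, -11.7] rot -0.0002 = 1 x -0.0002; shift [-0.0029  0.0061  0.2255] = 3 x [-0.001   0.002   0.0752], q1 -39 q6 -28
```

Request:
servo_tool(commands=[-0.003, 0.005, 0.04, 0, 0, 0, -1, 0, 0, 0.06, 0, 0, 0, -1, 0, 0, 0.06, 0, 0, 0, -1, 0, 0, 0.04, 0, 0, 0, -1, 0, 0, 0.015, 0, 0, 0, -1, 0, 0, 0.008, 0, 0, 0, -1, 0, 0, 0.002, 0, 0, 0, -1, 0, 0, 0, 0, 0, 0, -1, 0, 0, 0, 0, 0, 0, -1])

```text
t: 18.78
tcp_pos: [0.491, -0.4064, 0.0183]
tool_rot: [0.776, 0.631, 0.0, 0.002]
force: [-0.4, -1.1, -0.4]
finger_gap: 0.311
gripper_force: 39.7
```

Request:
servo_tool(commands=[0, 0, 0.005, 0, 0, 0, -1, 0, 0, 0, 0, 0, 0, -1, 0, 0, 0, 0, 0, 0, -1])

```text
t: 19.03
tcp_pos: [0.4908, -0.4065, 0.0153]
tool_rot: [0.776, 0.63, 0.0, 0.001]
force: [1.1, -0.1, 3.4]
finger_gap: 0.312
gripper_force: 40.0
```

Request:
servo_tool(commands=[0, 0, 0, 0, 0, 0, 0.2, 0, 0, 0, 0, 0, 0, 0.2, 0, 0, 0, 0, 0, 0, 0.2, 0, 0, 0, 0, 0, 0, 0.2, 0, 0, 0, 0, 0, 0, 0.2, 0, 0, -0.03, 0, 0, 0, 0.2, 0, 0, -0.06, 0, 0, 0, 0.2, 0, 0, -0.06, 0, 0, 0, 0.2, 0, 0, -0.06, 0, 0, 0, 0.2, 0, 0, -0.02, 0, 0, 0, 0.2])

```text
t: 19.87
tcp_pos: [0.4919, -0.4077, 0.1338]
tool_rot: [0.776, 0.631, 0.0, 0.004]
force: [1.4, -1.8, 0.5]
finger_gap: 0.601
gripper_force: 0.0
```

```bash
python3 -c "
from h import *
p=manip.snapshot('side')
for d in manip.silhouettes(p,'bottle_a'):
    b=d['box']; print(d['conf'],b)
    if b[0]>380: print(fit([(p,d['pixels'])],'bottle',[.49,-.4035,0],.003,False))
    if 280<b[0]<310: print(fit([(p,d['pixels'])],'bottle',[.536,.1065,0],0,False))
plan((.536,.1065,.13,-11.7),(.536,.1065,.01,-11.7))"
```

```text
0.88 [433.3, 324.6, 16.0, 30.1]
([np.float64(0.48978682758781206), np.float64(-0.40587558366935406), np.float64(0.06899646424514815)], np.float64(0.007653617978659121))
0.88 [216.7, 178.6, 15.4, 30.3]
0.82 [289.2, 166.0, 10.4, 27.6]
([np.float64(0.5377430642536029), np.float64(0.10952123138100117), np.float64(-0.04421642454419619)], np.float64(0.0040864647346502735))
now [ 0.4913 -0.4071  0.1318] head -11.82 gap 0.603 t 19.97 F [0.5 0.9 0. ] grip 0.0
-> [0.536, 0.1065, 0.13, -11.7] rot -0.0003 = 1 x -0.0003; shift [ 1.0239 -0.1208  0.0036] = 13 x [ 0.0788 -0.0093  0.0003], q1 11 q6 23
-> [0.536, 0.1065, 0.01, -11.7] rot -0.0000 = 0 x -0.0000; shift [0.   0.   0.24] = 3 x [0.   0.   0.08], q1 11 q6 23
```

Request:
servo_tool(commands=[0.04, -0.005, 0, 0, 0, 0, 0.2, 0.078, -0.0092, 0, 0, 0, 0, 0.2, 0.078, -0.0092, 0, 0, 0, 0, 0.2, 0.078, -0.0092, 0, 0, 0, 0, 0.2, 0.078, -0.0092, 0, 0, 0, 0, 0.2, 0.078, -0.0092, 0, 0, 0, 0, 0.2, 0.078, -0.0092, 0, 0, 0, 0, 0.2, 0.078, -0.0092, 0, 0, 0, 0, 0.2, 0.078, -0.0092, 0, 0, 0, 0, 0.2, 0.078, -0.0092, 0, 0, 0, 0, 0.2, 0.078, -0.0092, 0, 0, 0, 0, 0.2, 0.078, -0.0092, 0, 0, 0, 0, 0.2])

```text
t: 20.97
tcp_pos: [0.5283, 0.0467, 0.1271]
tool_rot: [0.776, 0.63, -0.002, -0.002]
force: [0.4, 0.1, 0.1]
finger_gap: 0.601
gripper_force: 0.0
```

Request:
servo_tool(commands=[0.07, -0.008, 0, 0, 0, 0, 0.2, 0.04, -0.005, 0, 0, 0, 0, 0.2, 0.019, -0.0014, 0, 0, 0, 0, 0.2, 0, 0, 0, 0, 0, 0, 0.2, 0, 0, 0, 0, 0, 0, 0.2, 0, 0, 0, 0, 0, 0, 0.2, 0, 0, 0, 0, 0, 0, 0.2])

```text
t: 21.55
tcp_pos: [0.5361, 0.1077, 0.1288]
tool_rot: [0.777, 0.63, -0.0, -0.0]
force: [0.4, 0.3, 0.7]
finger_gap: 0.596
gripper_force: 0.0
```

```bash
python3 -c "
from h import *
plan((.5365,.108,.012,-11.7))"
```

```text
now [0.5361 0.1077 0.1288] head -11.95 gap 0.596 t 21.55 F [0.4 0.3 0.7] grip 0.0
-> [0.5365, 0.108, 0.012, -11.7] rot -0.0007 = 1 x -0.0007; shift [0.0007 0.0006 0.2336] = 3 x [0.0002 0.0002 0.0779], q1 11 q6 23
```

Request:
servo_tool(commands=[0, 0, 0.04, 0, 0, 0, 0.2, 0, 0, 0.065, 0, 0, 0, 0.2, 0, 0, 0.065, 0, 0, 0, 0.2, 0, 0, 0.045, 0, 0, 0, 0.2, 0, 0, 0.019, 0, 0, 0, 0.2, 0, 0, 0, 0, 0, 0, 0.2, 0, 0, 0, 0, 0, 0, 0.2, 0, 0, 0, 0, 0, 0, -1, 0, 0, 0, 0, 0, 0, -1, 0, 0, 0, 0, 0, 0, -1, 0, 0, 0, 0, 0, 0, -1, 0, 0, 0, 0, 0, 0, -1])

```text
t: 22.55
tcp_pos: [0.5377, 0.1092, 0.014]
tool_rot: [0.776, 0.631, 0.001, 0.001]
force: [-1.1, -0.5, 5.8]
finger_gap: 0.311
gripper_force: 39.5
```

Request:
servo_tool(commands=[0, 0, 0, 0, 0, 0, -1, 0, 0, -0.04, 0, 0, 0, -1, 0, 0, -0.065, 0, 0, 0, -1, 0, 0, -0.065, 0, 0, 0, -1, 0, 0, -0.065, 0, 0, 0, -1, 0, 0, 0, 0, 0, 0, -1])

```text
t: 23.05
tcp_pos: [0.5409, 0.1096, 0.1363]
tool_rot: [0.776, 0.631, 0.005, 0.004]
force: [0.9, 1.2, -0.2]
finger_gap: 0.305
gripper_force: 39.7
```

```bash
python3 -c "
from h import *
plan((.5005,-.3535,.129,-11.7))"
```

```text
now [0.5409 0.1096 0.1363] head -11.8 gap 0.305 t 23.05 F [ 0.9  1.2 -0.2] grip 39.7
-> [0.5005, -0.3535, 0.129, -11.7] rot -0.0003 = 1 x -0.0003; shift [-0.9234  0.1086  0.0146] = 12 x [-0.0769  0.0091  0.0012], q1 -35 q6 -24
```

Request:
servo_tool(commands=[-0.04, 0.005, 0, 0, 0, 0, -1, -0.078, 0.0098, 0, 0, 0, 0, -1, -0.078, 0.0098, 0, 0, 0, 0, -1, -0.078, 0.0098, 0, 0, 0, 0, -1, -0.078, 0.0098, 0, 0, 0, 0, -1, -0.078, 0.0098, 0, 0, 0, 0, -1, -0.078, 0.0098, 0, 0, 0, 0, -1, -0.078, 0.0098, 0, 0, 0, 0, -1, -0.078, 0.0098, 0, 0, 0, 0, -1, -0.078, 0.0098, 0, 0, 0, 0, -1, -0.078, 0.0098, 0, 0, 0, 0, -1, -0.06, 0.0078, 0, 0, 0, 0, -1])

```text
t: 24.05
tcp_pos: [0.4998, -0.3359, 0.1297]
tool_rot: [0.777, 0.63, -0.0, 0.001]
force: [0.5, 0.2, 0.4]
finger_gap: 0.309
gripper_force: 39.7
```

Request:
servo_tool(commands=[-0.0386, 0.005, 0, 0, 0, 0, -1, 0, 0, 0, 0, 0, 0, -1, 0, 0, 0, 0, 0, 0, -1, 0, 0, 0, 0, 0, 0, -1, 0, 0, 0, 0, 0, 0, -1])

```text
t: 24.47
tcp_pos: [0.4986, -0.3502, 0.1294]
tool_rot: [0.776, 0.631, 0.0, -0.001]
force: [-0.5, 0.6, -0.7]
finger_gap: 0.305
gripper_force: 39.7
```

```bash
python3 -c "
from h import *
plan((.5005,-.3535,.0165,-11.7))"
```

```text
now [ 0.4986 -0.3502  0.1294] head -11.75 gap 0.305 t 24.47 F [-0.5  0.6 -0.7] grip 39.7
-> [0.5005, -0.3535, 0.0165, -11.7] rot -0.0001 = 1 x -0.0001; shift [-0.0057  0.005   0.2259] = 3 x [-0.0019  0.0017  0.0753], q1 -35 q6 -24
```

Request:
servo_tool(commands=[-0.003, 0.003, 0.04, 0, 0, 0, -1, 0, 0, 0.06, 0, 0, 0, -1, 0, 0, 0.06, 0, 0, 0, -1, 0, 0, 0.04, 0, 0, 0, -1, 0, 0, 0.015, 0, 0, 0, -1, 0, 0, 0.008, 0, 0, 0, -1, 0, 0, 0.004, 0, 0, 0, -1, 0, 0, 0, 0, 0, 0, -1, 0, 0, 0, 0, 0, 0, -1, 0, 0, 0, 0, 0, 0, -1])

```text
t: 25.3
tcp_pos: [0.501, -0.3544, 0.0175]
tool_rot: [0.776, 0.631, 0.0, 0.001]
force: [0.1, -0.4, 0.2]
finger_gap: 0.302
gripper_force: 39.7
```

Slightly lower, release, raise. Then re-measure the pots.

Request:
servo_tool(commands=[0, 0, 0.004, 0, 0, 0, -1, 0, 0, 0, 0, 0, 0, -1, 0, 0, 0, 0, 0, 0, 0.2, 0, 0, 0, 0, 0, 0, 0.2, 0, 0, 0, 0, 0, 0, 0.2, 0, 0, 0, 0, 0, 0, 0.2, 0, 0, 0, 0, 0, 0, 0.2, 0, 0, -0.03, 0, 0, 0, 0.2, 0, 0, -0.06, 0, 0, 0, 0.2, 0, 0, -0.06, 0, 0, 0, 0.2, 0, 0, -0.06, 0, 0, 0, 0.6, 0, 0, -0.02, 0, 0, 0, 1])

```text
t: 26.3
tcp_pos: [0.5019, -0.3558, 0.1334]
tool_rot: [0.776, 0.631, 0.0, 0.004]
force: [0.8, 0.5, 0.2]
finger_gap: 0.858
gripper_force: 0.0
```

```bash
python3 -c "
from h import *
p=manip.snapshot('side')
for d in manip.silhouettes(p,'bottle_a'):
    b=d['box']; print(d['conf'],b)
    if b[0]>380: print(fit([(p,d['pixels'])],'bottle',[.495,-.38,0],.003,False))
a=np.radians(-11.1); c=np.array([.692,.0062]); d=.0395*np.array([-np.sin(a),np.cos(a)]); print(c+d,c-d)
plan((.4503,-.1788,.12,-11.1),(.4503,-.1788,.0,-11.1),(.4503,-.1788,.13,-11.1),(*(c-d).round(4),.13,-11.1))"
```

```text
0.85 [217.9, 177.5, 13.3, 31.6]
0.77 [416.4, 299.9, 19.0, 30.0]
([np.float64(0.5002318804139879), np.float64(-0.35547921094897095), np.float64(-0.6307304489355612)], np.float64(0.010829089962230688))
0.67 [432.2, 320.2, 19.5, 33.3]
([np.float64(0.48959998488925816), np.float64(-0.40495537418226213), np.float64(0.3710214964043701)], np.float64(0.006113936312417055))
[0.69960462 0.04496106] [ 0.68439538 -0.03256106]
now [ 0.5013 -0.3552  0.1315] head -11.82 gap 0.996 t 26.4 F [-0.1  0.1 -0.5] grip 0.0
-> [0.4503, -0.1788, 0.12, -11.1] rot -0.0020 = 1 x -0.0020; shift [ 0.3265 -0.168   0.023 ] = 5 x [ 0.0653 -0.0336  0.0046], q1 -22 q6 -11
-> [0.4503, -0.1788, 0.0, -11.1] rot -0.0000 = 0 x -0.0000; shift [0.   0.   0.24] = 3 x [0.   0.   0.08], q1 -22 q6 -11
-> [0.4503, -0.1788, 0.13, -11.1] rot -0.0000 = 0 x -0.0000; shift [ 0.    0.   -0.26] = 4 x [ 0.     0.    -0.065], q1 -22 q6 -11
-> [np.float64(0.6844), np.float64(-0.0326), 0.13, -11.1] rot -0.0000 = 0 x -0.0000; shift [ 0.3771  0.4031 -0.    ] = 7 x [ 0.0539  0.0576 -0.    ], q1 -3 q6 8
```

```bash
python3 -c "
from h import *
q=manip.snapshot('top'); print(ray(q,(421,212),.008),ray(q,(421,214),0),ray(q,(326,201),.01))
p=manip.snapshot('side')
for pp in(p,q):
  for d in manip.silhouettes(pp,'pot_a'):
    b=d['box']
    for g in ((.4503,-.1788,0),(.434,.006,0)):
      c=proj(pp,[g[0],g[1],.026])[0]
      if np.hypot(b[0]+b[2]/2-c[0],b[1]+b[3]/2-c[1])<14: print(d['conf'],b,fit([(pp,d['pixels'])],'pot',g,0,False))
plan((.4503,-.1788,.12,-40))"
```

```text
[ 0.51179135 -0.20810597  0.008     ] [ 0.50885685 -0.20978646  0.        ] [ 5.33371250e-01 -3.07716889e-04  1.00000000e-02]
0.88 [330.7, 255.1, 24.2, 37.3] ([np.float64(0.45020561930173797), np.float64(-0.17911620864155609), np.float64(0.012334738562788605)], np.float64(0.00670851327980683))
now [ 0.4988 -0.3528  0.1271] head -11.83 gap 1.001 t 26.6 F [0.1 0.3 0. ] grip 0.0
-> [0.4503, -0.1788, 0.12, -40] rot 0.0783 = 5 x 0.0157; shift [ 0.2042 -0.298   0.0142] = 5 x [ 0.0408 -0.0596  0.0028], q1 -22 q6 18
```

```bash
python3 -c "
from h import *
plan((.4503,-.1788,.12,30))"
```

```text
now [ 0.4988 -0.3528  0.1271] head -11.83 gap 1.001 t 26.6 F [0.1 0.3 0. ] grip 0.0
-> [0.4503, -0.1788, 0.12, 30] rot -0.1162 = 6 x -0.0194; shift [0.3499 0.0899 0.0142] = 5 x [0.07   0.018  0.0028], q1 -22 q6 -52
```

Request:
servo_tool(commands=[0, 0, 0, 0, 0, -0.0194, 1, 0, 0, 0, 0, 0, -0.0194, 1, 0, 0, 0, 0, 0, -0.0194, 1, 0, 0, 0, 0, 0, -0.0194, 1, 0, 0, 0, 0, 0, -0.0194, 1, 0, 0, 0, 0, 0, -0.0194, 1, 0.05, 0.012, 0, 0, 0, 0, 0.8, 0.078, 0.02, 0, 0, 0, 0, 0.8, 0.078, 0.02, 0, 0, 0, 0, 0.8, 0.078, 0.02, 0, 0, 0, 0, 0.8, 0.05, 0.012, 0, 0, 0, 0, 0.8, 0.02, 0.004, 0, 0, 0, 0, 0.8])

```text
t: 27.6
tcp_pos: [0.4455, -0.1735, 0.1274]
tool_rot: [0.498, 0.867, 0.001, -0.004]
force: [0.1, 0.7, -0.5]
finger_gap: 0.905
gripper_force: 0.0
```

Request:
servo_tool(commands=[0, 0, 0.06, 0, 0, 0, 0.8, 0, 0, 0, 0, 0, 0, 0.8, 0, 0, 0, 0, 0, 0, 0.8, 0, 0, 0, 0, 0, 0, 0.8, 0, 0, 0, 0, 0, 0, 0.8, 0, 0, 0, 0, 0, 0, 0.8])

```text
t: 28.1
tcp_pos: [0.4501, -0.1798, 0.0999]
tool_rot: [0.5, 0.866, -0.0, 0.001]
force: [0.1, 0.5, 0.1]
finger_gap: 0.9
gripper_force: 0.0
```

```bash
python3 -c "
from h import *
plan((.4503,-.1788,.005,30))"
```

```text
now [ 0.4501 -0.1798  0.0999] head 30.03 gap 0.9 t 28.1 F [0.1 0.5 0.1] grip 0.0
-> [0.4503, -0.1788, 0.005, 30] rot 0.0001 = 1 x 0.0001; shift [0.0015 0.0013 0.1897] = 3 x [0.0005 0.0004 0.0632], q1 -22 q6 -52
```

Request:
servo_tool(commands=[0.001, 0.001, 0.04, 0, 0, 0, 0.8, 0, 0, 0.06, 0, 0, 0, 0.8, 0, 0, 0.05, 0, 0, 0, 0.8, 0, 0, 0.03, 0, 0, 0, 0.8, 0, 0, 0.009, 0, 0, 0, 0.8, 0, 0, 0, 0, 0, 0, 0.8, 0, 0, 0, 0, 0, 0, 0.8, 0, 0, 0, 0, 0, 0, -1, 0, 0, 0, 0, 0, 0, -1, 0, 0, 0, 0, 0, 0, -1, 0, 0, 0, 0, 0, 0, -1, 0, 0, 0, 0, 0, 0, -1], force=40)

```text
t: 29.1
tcp_pos: [0.4503, -0.1785, 0.0062]
tool_rot: [0.499, 0.866, -0.0, 0.001]
force: [-0.5, -0.6, 5.6]
finger_gap: 0.564
gripper_force: 40.4
```

Request:
servo_tool(commands=[0, 0, -0.03, 0, 0, 0, -1, 0, 0, -0.06, 0, 0, 0, -1, 0, 0, -0.06, 0, 0, 0.019, -1, 0, 0, -0.06, 0, 0, 0.019, -1, 0, 0, -0.03, 0, 0, 0.019, -1, 0, 0, 0, 0, 0, 0.019, -1, 0, 0, 0, 0, 0, 0.019, -1, 0, 0, 0, 0, 0, 0.019, -1, 0, 0, 0, 0, 0, 0, -1, 0, 0, 0, 0, 0, 0, -1])

```text
t: 29.93
tcp_pos: [0.4495, -0.1779, 0.1252]
tool_rot: [0.77, 0.638, 0.0, 0.0]
force: [0.5, 0.1, -0.5]
finger_gap: 0.568
gripper_force: 41.6
```

```bash
python3 -c "
from h import *
plan((.6844,-.0326,.126,-11.1))
p=manip.snapshot('side'); s=manip.sense()['tcp_pos']
for d in manip.silhouettes(p,'pot_a'): print(d['conf'],d['box'])
print(proj(p,[[s[0],s[1],s[2]-.006]]))"
```

```text
now [ 0.4495 -0.1779  0.1252] head -10.79 gap 0.568 t 29.93 F [ 0.5  0.1 -0.5] grip 41.6
-> [0.6844, -0.0326, 0.126, -11.1] rot 0.0009 = 1 x 0.0009; shift [ 0.3757  0.405  -0.0015] = 7 x [ 0.0537  0.0579 -0.0002], q1 -3 q6 8
0.96 [277.6, 206.6, 23.5, 32.9]
0.61 [330.1, 218.0, 29.6, 36.6]
[[344.19857234 243.17337532]]
```

Request:
servo_tool(commands=[0.03, 0.032, 0, 0, 0, 0, -1, 0.053, 0.057, 0, 0, 0, 0, -1, 0.053, 0.057, 0, 0, 0, 0, -1, 0.053, 0.057, 0, 0, 0, 0, -1, 0.053, 0.057, 0, 0, 0, 0, -1, 0.053, 0.057, 0, 0, 0, 0, -1, 0.045, 0.05, 0, 0, 0, 0, -1, 0.026, 0.028, 0, 0, 0, 0, -1, 0.0097, 0.01, 0, 0, 0, 0, -1, 0, 0, 0, 0, 0, 0, -1, 0, 0, 0, 0, 0, 0, -1, 0, 0, 0, 0, 0, 0, -1])

```text
t: 31.03
tcp_pos: [0.6822, -0.0329, 0.1243]
tool_rot: [0.772, 0.636, -0.001, -0.001]
force: [-0.5, -0.4, -0.6]
finger_gap: 0.569
gripper_force: 41.7
```

Request:
servo_tool(commands=[0, 0, 0, 0, 0, 0, -1, 0, 0, 0.03, 0, 0, 0, -1, 0, 0, 0.06, 0, 0, 0, -1, 0, 0, 0.06, 0, 0, 0, -1, 0, 0, 0.04, 0, 0, 0, -1, 0, 0, 0.015, 0, 0, 0, -1, 0, 0, 0, 0, 0, 0, -1, 0, 0, 0, 0, 0, 0, -1])

```text
t: 31.7
tcp_pos: [0.6842, -0.0328, 0.0228]
tool_rot: [0.772, 0.636, 0.0, 0.0]
force: [-0.5, -0.7, -0.2]
finger_gap: 0.564
gripper_force: 41.7
```

```bash
python3 -c "
from h import *
plan((.6844,-.0326,.009,-11.1))"
```

```text
now [ 0.6842 -0.0328  0.0228] head -11.01 gap 0.564 t 31.7 F [-0.5 -0.7 -0.2] grip 41.7
-> [0.6844, -0.0326, 0.009, -11.1] rot 0.0003 = 1 x 0.0003; shift [0.0004 0.0003 0.0276] = 1 x [0.0004 0.0003 0.0276], q1 -3 q6 8
```

Request:
servo_tool(commands=[0, 0, 0.01, 0, 0, 0, -1, 0, 0, 0.01, 0, 0, 0, -1, 0, 0, 0.006, 0, 0, 0, -1, 0, 0, 0.002, 0, 0, 0, -1, 0, 0, 0, 0, 0, 0, -1, 0, 0, 0, 0, 0, 0, -1])

```text
t: 32.2
tcp_pos: [0.6845, -0.0321, 0.0092]
tool_rot: [0.771, 0.636, 0.0, 0.0]
force: [-1.4, 0.9, 4.7]
finger_gap: 0.565
gripper_force: 42.0
```

Contact at the expected height. Release and raise.

Request:
servo_tool(commands=[0, 0, 0, 0, 0, 0, 0.8, 0, 0, 0, 0, 0, 0, 0.8, 0, 0, 0, 0, 0, 0, 0.8, 0, 0, 0, 0, 0, 0, 0.8, 0, 0, 0, 0, 0, 0, 0.8, 0, 0, -0.03, 0, 0, 0, 0.8, 0, 0, -0.06, 0, 0, 0, 0.8, 0, 0, -0.06, 0, 0, 0, 0.8, 0, 0, -0.06, 0, 0, 0, 0.8, 0, 0, -0.02, 0, 0, 0, 0.8, 0, 0, 0, 0, 0, 0, 0.8])

```text
t: 33.12
tcp_pos: [0.687, -0.0326, 0.1282]
tool_rot: [0.771, 0.636, 0.003, 0.004]
force: [-0.4, -0.4, 0.6]
finger_gap: 0.9
gripper_force: 0.0
```

```bash
python3 -c "
from h import *
p=manip.snapshot('side')
for d in manip.silhouettes(p,'pot_a'):
    b=d['box']; print(d['conf'],b)
    for g,z in ((.434,.006),0),((.6844,-.0326),.003):
      c=proj(p,[*g,.026])[0]
      if np.hypot(b[0]+b[2]/2-c[0],b[1]+b[3]/2-c[1])<14: print(fit([(p,d['pixels'])],'pot',[*g,0],z,False))
plan((.434,.0062,.12,-11.1))"
```

```text
0.87 [274.6, 208.9, 25.3, 33.5]
([np.float64(0.4344781622687073), np.float64(0.0079435561780303), np.float64(0.007634139062245235)], np.float64(0.03010829654061771))
0.69 [368.3, 171.9, 18.7, 27.8]
([np.float64(0.6837484556787274), np.float64(-0.03204550203405343), np.float64(0.11380062304606517)], np.float64(0.036262225677530235))
now [ 0.6836 -0.032   0.1233] head -10.96 gap 0.901 t 33.22 F [-0.1 -0.3  0.3] grip 0.0
-> [0.434, 0.0062, 0.12, -11.1] rot 0.0004 = 1 x 0.0004; shift [-0.0212 -0.5046  0.0067] = 7 x [-0.003  -0.0721  0.001 ], q1 1 q6 12
```

Request:
servo_tool(commands=[-0.003, -0.04, 0, 0, 0, 0, 0.8, -0.003, -0.075, 0, 0, 0, 0, 0.8, -0.003, -0.075, 0, 0, 0, 0, 0.8, -0.003, -0.075, 0, 0, 0, 0, 0.8, -0.003, -0.075, 0, 0, 0, 0, 0.8, -0.003, -0.075, 0, 0, 0, 0, 0.8, -0.003, -0.06, 0, 0, 0, 0, 0.8, 0, -0.03, 0.02, 0, 0, 0, 0.8, 0, 0, 0.02, 0, 0, 0, 0.8, 0, 0, 0, 0, 0, 0, 0.8, 0, 0, 0, 0, 0, 0, 0.8, 0, 0, 0, 0, 0, 0, 0.8])

```text
t: 34.22
tcp_pos: [0.4346, 0.0055, 0.1027]
tool_rot: [0.771, 0.636, -0.0, -0.0]
force: [0.8, -0.1, -0.4]
finger_gap: 0.902
gripper_force: 0.0
```

```bash
python3 -c "
from h import *
plan((.434,.0065,.005,-11.1))"
```

```text
now [0.4346 0.0055 0.1027] head -10.97 gap 0.902 t 34.22 F [ 0.8 -0.1 -0.4] grip 0.0
-> [0.434, 0.0065, 0.005, -11.1] rot 0.0003 = 1 x 0.0003; shift [ 0.0018 -0.0015  0.1954] = 3 x [ 0.0006 -0.0005  0.0651], q1 1 q6 12
```

Request:
servo_tool(commands=[0.001, 0, 0.04, 0, 0, 0, 0.8, 0, 0, 0.06, 0, 0, 0, 0.8, 0, 0, 0.05, 0, 0, 0, 0.8, 0, 0, 0.03, 0, 0, 0, 0.8, 0, 0, 0.014, 0, 0, 0, 0.8, 0, 0, 0, 0, 0, 0, 0.8, 0, 0, 0, 0, 0, 0, 0.8, 0, 0, 0, 0, 0, 0, -1, 0, 0, 0, 0, 0, 0, -1, 0, 0, 0, 0, 0, 0, -1, 0, 0, 0, 0, 0, 0, -1, 0, 0, 0, 0, 0, 0, -1])

```text
t: 35.22
tcp_pos: [0.4351, 0.006, 0.0075]
tool_rot: [0.771, 0.636, 0.001, 0.001]
force: [-0.1, 0.0, 4.6]
finger_gap: 0.565
gripper_force: 40.4
```

Request:
servo_tool(commands=[0, 0, 0, 0, 0, 0, -1, 0, 0, -0.03, 0, 0, 0, -1, 0, 0, -0.06, 0, 0, 0, -1, 0, 0, -0.06, 0, 0, 0, -1, 0, 0, -0.06, 0, 0, 0, -1, 0, 0, -0.03, 0, 0, 0, -1, 0, 0, 0, 0, 0, 0, -1, 0, 0, 0, 0, 0, 0, -1])

```text
t: 35.88
tcp_pos: [0.4348, 0.006, 0.1275]
tool_rot: [0.771, 0.636, 0.001, 0.001]
force: [-0.2, 0.8, -1.3]
finger_gap: 0.563
gripper_force: 41.9
```

```bash
python3 -c "
from h import *
plan((.6996,.045,.126,-11.1))"
```

```text
now [0.4348 0.006  0.1275] head -10.96 gap 0.563 t 35.88 F [-0.2  0.8 -1.3] grip 41.9
-> [0.6996, 0.045, 0.126, -11.1] rot 0.0004 = 1 x 0.0004; shift [0.1784 0.5046 0.0029] = 7 x [0.0255 0.0721 0.0004], q1 4 q6 15
```

Request:
servo_tool(commands=[0.014, 0.04, 0, 0, 0, 0, -1, 0.026, 0.073, 0, 0, 0, 0, -1, 0.026, 0.073, 0, 0, 0, 0, -1, 0.026, 0.073, 0, 0, 0, 0, -1, 0.026, 0.073, 0, 0, 0, 0, -1, 0.026, 0.073, 0, 0, 0, 0, -1, 0.02, 0.06, 0, 0, 0, 0, -1, 0.0145, 0.0396, 0, 0, 0, 0, -1, 0, 0, 0, 0, 0, 0, -1, 0, 0, 0, 0, 0, 0, -1, 0, 0, 0, 0, 0, 0, -1])

```text
t: 36.8
tcp_pos: [0.6966, 0.0458, 0.1238]
tool_rot: [0.771, 0.636, -0.002, -0.002]
force: [-0.2, 1.3, -1.0]
finger_gap: 0.569
gripper_force: 41.9
```

Request:
servo_tool(commands=[0, 0, 0, 0, 0, 0, -1, 0, 0, 0.03, 0, 0, 0, -1, 0, 0, 0.06, 0, 0, 0, -1, 0, 0, 0.06, 0, 0, 0, -1, 0, 0, 0.04, 0, 0, 0, -1, 0, 0, 0.015, 0, 0, 0, -1, 0, 0, 0, 0, 0, 0, -1, 0, 0, 0, 0, 0, 0, -1])

```text
t: 37.47
tcp_pos: [0.6989, 0.0456, 0.0242]
tool_rot: [0.771, 0.636, 0.0, 0.0]
force: [0.7, -0.8, -0.2]
finger_gap: 0.564
gripper_force: 41.9
```

```bash
python3 -c "
from h import *
plan((.6996,.045,.0095,-11.1))"
```

```text
now [0.6989 0.0456 0.0242] head -10.97 gap 0.564 t 37.47 F [ 0.7 -0.8 -0.2] grip 41.9
-> [0.6996, 0.045, 0.0095, -11.1] rot 0.0003 = 1 x 0.0003; shift [-0.001   0.0017  0.0295] = 1 x [-0.001   0.0017  0.0295], q1 4 q6 15
```

Request:
servo_tool(commands=[0, 0, 0.01, 0, 0, 0, -1, 0, 0, 0.01, 0, 0, 0, -1, 0, 0, 0.006, 0, 0, 0, -1, 0, 0, 0.002, 0, 0, 0, -1, 0, 0, 0, 0, 0, 0, -1, 0, 0, 0, 0, 0, 0, -1])

```text
t: 37.97
tcp_pos: [0.6993, 0.0457, 0.0106]
tool_rot: [0.771, 0.636, 0.0, 0.0]
force: [-1.1, 0.9, 3.4]
finger_gap: 0.569
gripper_force: 42.2
```

Request:
servo_tool(commands=[0, 0, 0, 0, 0, 0, 0.8, 0, 0, 0, 0, 0, 0, 0.8, 0, 0, 0, 0, 0, 0, 0.8, 0, 0, 0, 0, 0, 0, 0.8, 0, 0, 0, 0, 0, 0, 0.8, 0, 0, -0.03, 0, 0, 0, 0.8, 0, 0, -0.06, 0, 0, 0, 0.8, 0, 0, -0.06, 0, 0, 0, 0.8, 0, 0, -0.06, 0, 0, 0, 0.8, 0, 0, -0.06, 0, 0, 0, 0.8, 0, 0, -0.04, 0, 0, 0, 0.8, 0, 0, 0, 0, 0, 0, 0.8])

```text
t: 38.97
tcp_pos: [0.7029, 0.0455, 0.1724]
tool_rot: [0.771, 0.636, 0.005, 0.005]
force: [0.6, 0.0, 1.0]
finger_gap: 0.902
gripper_force: 0.0
```

```bash
python3 -c "
from h import *
plan(); p=manip.snapshot('side')
cv2.imwrite('pics/end.png',cv2.resize(p['img'][90:370,190:480,::-1],(621,600),interpolation=cv2.INTER_CUBIC))"
```

```text
now [0.7029 0.0455 0.1724] head -10.95 gap 0.902 t 38.97 F [0.6 0.  1. ] grip 0.0
```

View pics/end.png

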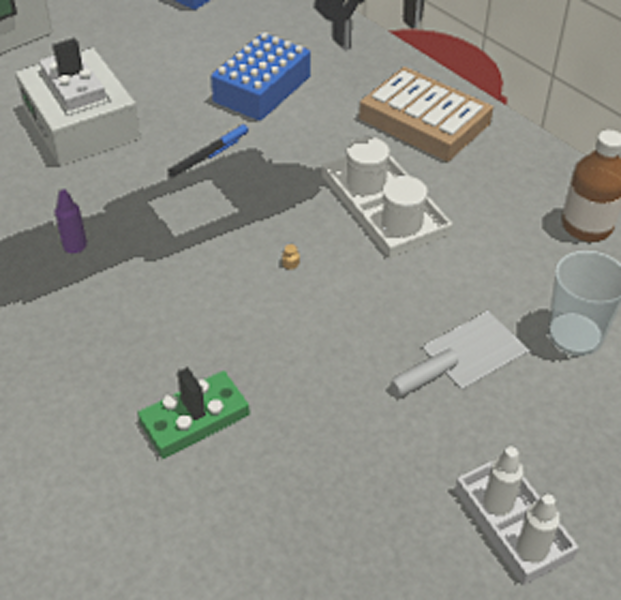

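The picture shows the carrier flat on the heater at crop (72,85). Both pots stand in the white tray at (368,165) and (404,208), and both bottles stand in the metal tray at (503,485) and (540,528). The purple bottle and the green carrier have not been moved.

```bash
python3 -c "
from station import manip
print(manip.sign_off())"
```

```text
the job is handed in; nothing more can be done
None
```

The job is handed in at about 39 s of the 136 s allowed: the carrier was seated flat on the heater first, then both bottles and both pots were stood upright in their trays and let go; sign-off gave no verdict.

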